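# Stow fresh vials in the free wells of a blind storage box

### The job

Lift the roll of tape and the marker pen off the storage box and lay them flat on the worktop, then stow every green-capped vial upright in the box, each in an empty well of the row marked by the blue tag; some wells already hold a vial hidden under their white spring plate, so feel which plates go down before you fill them. A stowed vial has sunk with its plate right to the bottom. Only when all vials are stowed and the box is clear, press the blue button of the lab timer; leave the amber bottle and the white tub alone.

Things in the scene. Friction and masses are not known exactly. Their poses are not given: they have to be found in the camera images.
- box: Grey storage box, fixed, 118 (x) x 286 (y) x 80 mm high. Origin: centre of its underside; x away from the robot, y to the left, z up. Ten square wells, 50 mm wide inside, 6 mm walls, open at the top, in two rows of five: centres at x = -28 (near row) and +28 mm (far row), y = -112, -56, 0, 56, 112 mm. Each is closed by a white spring plate. One or two wells of each row hide an older vial.
- near_row_mid (a point): Middle well of the near row, at the height of the raised plates' top: 76 mm above the worktop, 4 mm below the rim. Plates are 46 mm square and slide straight down against a weak spring (0.5 N at most); they come back up when let go. Over an empty well a plate goes down 58 mm to its stop; over a hidden vial it stops hard after about 6 mm.
- far_row_mid (a point): Middle well of the far row, at the same height. A vial set on the plate of an empty well and let go carries the plate down to its stop by its own weight; it then stands 4 mm proud of the rim.
- blue_tag: Blue tag, 44 x 26 mm foot with a 50 mm high upright plate, fixed at the left-hand (+y) end of the box in line with one row, 160 mm from the box's middle: it marks the row to be filled. Origin: centre of its underside; z up.
- red_tag: Red tag of the same shape, at the same end in line with the other row, which is not to be used. Origin: centre of its underside.
- tape_mid (a point): Roll of masking tape: a ring 94 mm across, 22 mm high, 60 g, its wall about 6 mm thick (radius 41 to 47 mm; eight flat segments with middles at 22.5 + 45 k degrees from its x axis). At the start it lies flat on the box's rim. Point: centre of the ring, half-way up; z is the ring's axis. It can be pinched across its wall from above.
- marker_mid (a point): White marker pen with a red cap, 134 mm long (along its x), 14 mm wide, 16 mm high, lying across the box's rim at the start. Point: its middle, 8 mm above its underside. x along the pen. The worktop has free room for the pen about world (0.50, 0.48), along x, and for the tape about (0.46, -0.31).
- lab_timer_button (a joint): Blue round push button of the white lab timer: 0 = up, 0.0015 m = fully pressed; takes about 1 N and stays down.
- timer_button_top (a point): Centre of the top of the timer's blue button (18 mm across, 20 mm above the worktop at the start, top of the case 16 mm). The timer is 66 x 66 x 20 mm and lies loose on the worktop.
- amber_bottle_mid (a point): Amber bottle with a black cap, 60 mm across, 125 mm high, standing behind the work; leave alone. Point: its centre, half-way up.
- tub_mid (a point): White tub with a blue lid, 68 mm across, 82 mm high, standing behind the work; leave alone. Point: its centre, half-way up.
- vial_1_mid (a point): White vial with a green cap, 38 mm across (cap 30 mm, the top 10 mm), 66 mm high, 70 to 100 g, standing on the worktop to the left of the box. Two or three vials are present. Point: centre of the vial, half-way up (33 mm); z is its axis, upward.
- vial_2_mid (a point): White vial with a green cap, 38 mm across (cap 30 mm, the top 10 mm), 66 mm high, 70 to 100 g, standing on the worktop to the left of the box. Two or three vials are present. Point: centre of the vial, half-way up (33 mm); z is its axis, upward.
- vial_3_mid (a point): White vial with a green cap, 38 mm across (cap 30 mm, the top 10 mm), 66 mm high, 70 to 100 g, standing on the worktop to the left of the box. Two or three vials are present. Point: centre of the vial, half-way up (33 mm); z is its axis, upward.

How it is judged (in metres and radians):
On the way, in this order (a step that is already met when the one before it is completed fails the run):
1. tape and marker flat on the worktop and every vial sunk in a well of the row with the blue tag (((x of blue_tag in the frame of box below 0 m and x of vial_1_mid in the frame of box below -0.012 m) or (x of blue_tag in the frame of box above 0 m and x of vial_1_mid in the frame of box above 0.012 m)) and x of vial_1_mid in the frame of box between -0.056 and 0.056 m and y of vial_1_mid in the frame of box between -0.14 and 0.14 m and z of each of vial_1_mid, vial_2_mid, vial_3_mid in the frame of box below 0.058 m and angle between each of vial_1_mid, vial_2_mid, vial_3_mid's own z axis and vertical below 0.2 rad and ((x of blue_tag in the frame of box below 0 m and x of vial_2_mid in the frame of box below -0.012 m) or (x of blue_tag in the frame of box above 0 m and x of vial_2_mid in the frame of box above 0.012 m)) and x of vial_2_mid in the frame of box between -0.056 and 0.056 m and y of vial_2_mid in the frame of box between -0.14 and 0.14 m and ((x of blue_tag in the frame of box below 0 m and x of vial_3_mid in the frame of box below -0.012 m) or (x of blue_tag in the frame of box above 0 m and x of vial_3_mid in the frame of box above 0.012 m)) and x of vial_3_mid in the frame of box between -0.056 and 0.056 m and y of vial_3_mid in the frame of box between -0.14 and 0.14 m and height (world z) of each of tape_mid, marker_mid below 0.02 m and angle between tape_mid's own z axis and vertical below 0.12 rad and angle between marker_mid's own x axis and vertical between 1.4 and 1.74 rad), for 0.3 s.
2. the timer's button is pressed (value of joint lab_timer_button above 0.001 m), for 0.1 s.
At the end, for the whole second after the job is handed in: Every vial present stands upright (within 0.2 rad) in a well of the row with the blue tag, sunk to the bottom (its centre under 58 mm above the worktop), at rest; tape (flat) and marker lie on the worktop (centres below 20 mm); the timer button is down by more than 1 mm (all of step 1 and value of joint lab_timer_button above 0.001 m and linear speed of each of vial_1, vial_2, vial_3, tape, marker below 0.03 m/s); the robot touches nothing.
It fails at once if the amber bottle is moved more than 4 cm (distance of amber_bottle_mid from where it was at the start of the episode above 0.04 m).
It fails at once if the white tub is moved more than 4 cm (distance of tub_mid from where it was at the start of the episode above 0.04 m).
Of old_a1, old_a2, old_a3, old_a4, old_a5 only 1 to 2 are there at a start; the rules pass over those that are not, and their reading is None.
Of old_b1, old_b2, old_b3, old_b4, old_b5 only 1 to 2 are there at a start; the rules pass over those that are not, and their reading is None.
Of vial_1, vial_2, vial_3 only 2 to 3 are there at a start; the rules pass over those that are not, and their reading is None.
At some moment in a run one of tape, lab_timer may be knocked a few centimetres aside while the robot is not near it.
It also fails if it takes over 200 s, if anything falls off the work surface, if the arm or the gripper's body presses on something with over 40 N, if the wrist force passes 120 N, or if a joint passes its speed limit or range.

### The arm

A 6-joint arm with a two-finger parallel gripper is mounted at the origin on a cart in front of the work surface, level with it; the furniture and walls round the work are solid. World frame = base frame: x ahead of the robot, y to its left, z up, the work surface at z = 0. Lengths are in mm, angles in rad, forces in N, time in s.
With the tool pointing down it reaches from about 350 to 775 mm from the base axis. Payload 7.3 kg.
Tool frame: the origin (TCP) lies between the finger pads; the fingertips stand bot.tip_extent ahead of it and the grasp point (between the pads) lies 6 mm ahead of it (bot.tip_extent is the distance from the TCP to the fingertips, in mm); x points along the fingers, y is the direction in which the jaws open and shut, and the axes are right-handed (so a half turn about x gives the same grasp; the last joint's range is limited). The gripper opens to 92 mm and grips with 3 to 60 N. Pads are 19 mm wide; open, the fingers measure 130 mm over their backs; the gripper's body (75 mm by 190 mm) begins 47 mm behind the grasp point.
Start: joints at [1.051, 0.342, 1.524, -0, 1.275, -0.146], TCP at [191.693, 488.77, 251.741] pointing down, gripper open.
Joint ranges: [-2.53, 2.53], [-0.77, 2.02], [0.04, 2.7], [-1, 4.14], [0.28, 2.66], [-3.11, 3.11]. Speed limits (rad/s): [2.57, 2.57, 3.14, 3.14, 3.14, 3.14].

### API

Orientations are given as [roll, pitch, yaw] about the fixed x, y, z axes, in that order (R = Rz(yaw) Ry(pitch) Rx(roll)).
In Python, from plant import bot, capture, workorder gives the robot as it stands. The module is installed in compiled form; this text tells all that it offers.
- The arm moves only by the shell command python3 -m crank 'ROWS'. ROWS is JSON, a list of rows, each an object with "linear": the shift along the tool's x, y, z in cm, a list of three; "delta_rot": the turn, a rotation vector about the tool's x, y, z in degrees, a list of three; "fingers": the opening, from 0 (shut) to 1 (fully open). In form: [{"linear": [x, y, z], "delta_rot": [wx, wy, wz], "fingers": fingers}, ...]. A call has exactly 5 rows; each row shifts and turns the commanded pose from where the row before left it, along the tool's axes as they then stand; what a row does not reach is not made up. A row lasts 1/10 s, in which the tool goes at most 50 mm and 8.59 degrees, less where a joint would pass 70% of its speed; a pose out of reach is approached as far as the arm can. A call with a gripper value outside its range is refused whole. The fingers move at their own pace and stop on an object; the grip force is fixed at half the most. Time passes only in rows, so rows that do not move let the fingers close, or fill a call up. It gives the time, the measured TCP pose, the force and the opening at its end, in the units of the state.
- bot.get_obs(): the state, without advancing time (a new reading comes with each control period).
- capture(name): name is "scene" or "top" or "wrist"; returns a dict with "image" (400x640x3 uint8, blue, green, red), "mtx" (3x3 intrinsics, pixels), "pose" (4x4, takes a point from camera to world coordinates). Camera axes: x right, y down, z forward; pixel columns grow to the right and rows downward; lengths in mm; the calibration is good to about 2 mm. A picture is of the moment at which its call begins. There is no depth.
- workorder.close_job(): hands the job in, once; it reports no verdict.
The state is a dict: "time": time; "joint_positions": joint angles; "dq": joint speeds; "tau": joint torques, N m; "tool_pos": TCP position; "tcp_rot": TCP orientation; "contact_force": force on the tool from outside, world axes, zero at the start; "moment": the same for the moment, N m; "grip_width": finger opening in mm.
Only numpy, scipy, OpenCV 4.12 (cv2) and the standard library are available. Lean on these libraries where they do the work, as an engineer would, in place of code of your own. Each camera call takes 0.05 s, during which the arm holds its last target. There are 200 camera calls.

## Working session

There is one attempt and no reset: what is moved stays moved. The work goes in short steps, Python scripts to look and compute and a shell command to move; the robot and the scene stay as the last step left them, time stands still between calls to the robot, and variables do not carry over. Pictures are saved under pics/ and viewed, on a budget of 14 in all, crops included, one or two more only if the job needs it, and the job is handed in when it is done.

```bash
mkdir -p pics; cat > h.py <<'E'
import cv2,numpy as np
from plant import bot,capture,workorder
from scipy.spatial.transform import Rotation as R
def snap(n,f):
    c=capture(n); cv2.imwrite('pics/'+f+'.png',c['image']); np.savez('pics/'+f+'.npz',**c); return c
def ray(c,u,v,z):
    d=c['pose'][:3,:3]@np.linalg.inv(c['mtx'])@np.array([u,v,1.]); o=c['pose'][:3,3]
    return o+d*(z-o[2])/d[2]
def proj(c,p):
    q=np.linalg.inv(c['pose'])@np.append(p,1); q=c['mtx']@q[:3]; return q[:2]/q[2]
def st():
    o=bot.get_obs(); print({k:np.round(o[k],3) for k in('time','tool_pos','tcp_rot','contact_force','grip_width')}); return o
def togo(p,yaw=None):
    o=bot.get_obs(); M=R.from_euler('xyz',o['tcp_rot']).as_matrix()
    print('to go cm (tool axes)',np.round(M.T@(np.array(p)-o['tool_pos'])/10,2), 'axes x,y,z in world:',np.round(M.T,3).tolist())
E
python3 - <<'E'
from h import *
o=st(); print(bot.tip_extent)
togo([0,0,0])
for n in('scene','top'):
    c=snap(n,n+'0'); print(n,c['pose'].round(2).tolist())
E
```

```text
{'time': np.float64(0.0), 'tool_pos': array([191.51 , 488.43 , 251.034]), 'tcp_rot': array([-1.699,  1.569, -2.072]), 'contact_force': array([-0.047, -0.788, -0.167]), 'grip_width': np.float64(91.761)}
25.0
to go cm (tool axes) [ 2.518e+01 -5.242e+01  1.000e-02] axes x,y,z in world: [[-0.001, -0.001, -1.0], [0.365, 0.931, -0.002], [0.931, -0.365, -0.0]]
scene [[-0.9, -0.28, 0.34, 60.06], [-0.44, 0.54, -0.72, 1179.61], [0.01, -0.79, -0.61, 1057.78], [0.0, 0.0, 0.0, 1.0]]
top [[0.02, -1.0, 0.08, 456.99], [-1.0, -0.03, -0.01, 13.26], [0.01, -0.08, -1.0, 1609.4], [0.0, 0.0, 0.0, 1.0]]
```

View pics/top0.png

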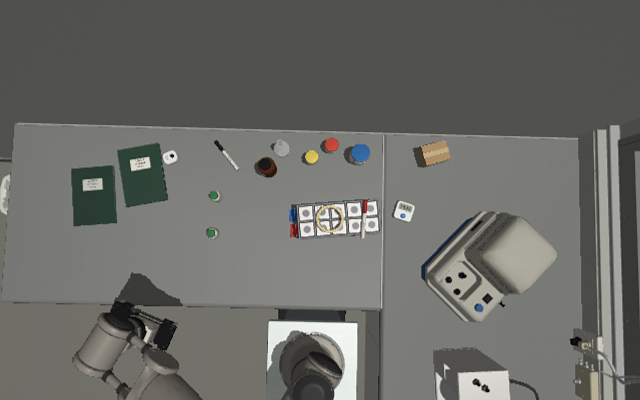

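View pics/scene0.png

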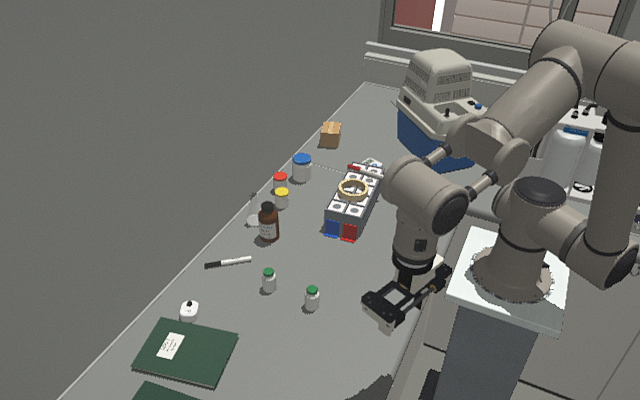

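The top view shows the box around (336,219), with the tape ring at (330,219) and the marker across the box near (364,218), red cap on the far side. The blue tag (293,214) is on the far row and the red tag (293,230) on the near row. Two vials stand at (214,196) and (212,233), and the timer is at (404,211). I'll measure these by colour mask.

```bash
python3 - <<'E'
from h import *
c=dict(np.load('pics/top0.npz')); im=c['image']; hsv=cv2.cvtColor(im,cv2.COLOR_BGR2HSV); print(c['mtx'].tolist())
def blobs(lo,hi,z,name,roi=(180,420,130,245),mn=6):
    m=cv2.inRange(hsv,lo,hi); x0,x1,y0,y1=roi; k=np.zeros_like(m);k[y0:y1,x0:x1]=m[y0:y1,x0:x1]
    n,l,s,ce=cv2.connectedComponentsWithStats(k)
    for i in range(1,n):
        if s[i,4]>=mn: print(name,ce[i].round(1),s[i].tolist(),ray(c,*ce[i],z)[:2].round(1))
blobs((45,80,40),(80,255,255),66,'green')
blobs((100,120,60),(130,255,255),50,'blue')
blobs((0,150,80),(6,255,255),88,'red'); 
blobs((15,60,100),(28,255,255),100,'tape')
blobs((0,0,215),(180,40,255),80,'white')
cv2.imwrite('pics/topcrop.png',cv2.resize(im[180:260,270:430],None,fx=5,fy=5,interpolation=cv2.INTER_CUBIC))
E
```

```text
[[443.9924447318981, 0.0, 316.7140764510022], [0.0, 443.9924447318981, 200.9010597844696], [0.0, 0.0, 1.0]]
green [213.1 195. ] [209, 192, 9, 7, 47] [586.2 357.5]
green [210.3 232.9] [207, 230, 8, 7, 49] [454.2 361.7]
blue [360.3 152.4] [352, 144, 18, 18, 254] [ 752.7 -154.1]
blue [292.5 214.7] [289, 208, 8, 13, 79] [525.2  80.2]
blue [402.6 215.4] [401, 214, 4, 4, 14] [ 532.2 -307.1]
red [331.2 144.2] [325, 138, 13, 13, 133] [771.5 -48.7]
red [364.8 201.2] [364, 200, 3, 3, 6] [ 576.2 -168.7]
red [364.6 206.8] [363, 204, 4, 9, 20] [ 556.8 -168.4]
red [293.5 230.2] [290, 224, 8, 13, 71] [470.7  73.6]
tape [311.4 156.4] [305, 150, 14, 14, 150] [724.7  19.1]
tape [329.2 218.2] [316, 205, 28, 28, 191] [514.1 -46.9]
white [372.1 208.3] [366, 201, 11, 14, 76] [ 552.6 -195.4]
white [403.4 213. ] [395, 201, 19, 20, 137] [ 539.3 -303.8]
white [353.7 209.3] [347, 203, 14, 13, 111] [ 547.6 -131.6]
white [340.9 208.2] [334, 204, 11, 13, 44] [550.5 -87.2]
white [305.3 213. ] [299, 206, 14, 14, 105] [530.8  35. ]
white [316.5 207.7] [315, 206, 5, 5, 15] [550.1  -2.9]
white [325.1 214.4] [319, 209, 10, 9, 39] [527.5 -33.1]
white [333.7 213.8] [332, 209, 6, 9, 29] [530.5 -62.8]
white [353.7 225.1] [349, 219, 12, 13, 93] [ 493.2 -132.6]
white [371.4 224.3] [365, 218, 13, 13, 108] [ 497.4 -193.7]
white [325.9 224.1] [321, 221, 9, 9, 34] [494.3 -36.9]
white [334.6 222.8] [333, 221, 5, 6, 19] [499.3 -66.6]
white [341.6 228.9] [333, 221, 13, 13, 54] [479.2 -91.3]
white [306.5 229.1] [300, 222, 14, 14, 110] [475.5  29.5]
white [320.7 232. ] [317, 228, 13, 7, 40] [466.6 -19.6]
white [363. 234.] [363, 231, 1, 7, 7] [ 463.4 -165.2]
```

View pics/topcrop.png

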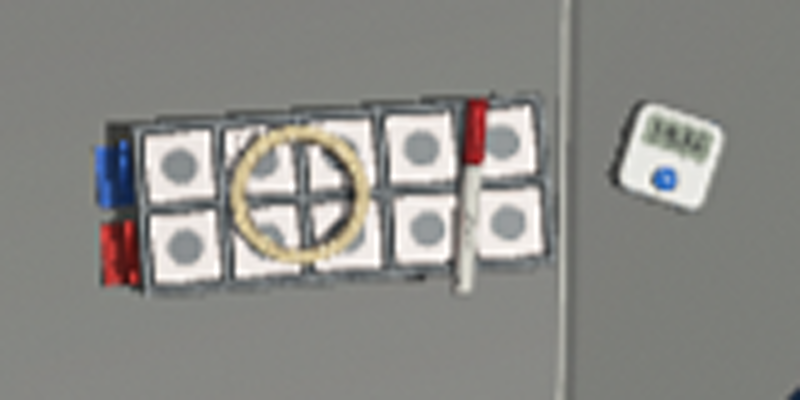

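The box is yawed about 6° with its centre near (514,-78). Its far (blue) row is plain to see. I'll square the tool to world axes and go above the marker.

```bash
python3 -m crank '[{"linear":[0,0,0],"delta_rot":[-7.1,0,0],"fingers":1},{"linear":[0,0,0],"delta_rot":[-7.1,0,0],"fingers":1},{"linear":[0,0,0],"delta_rot":[-7.2,0,0],"fingers":1},{"linear":[0,-3.6,2.8],"delta_rot":[0,0,0],"fingers":1},{"linear":[0,-3.6,2.9],"delta_rot":[0,0,0],"fingers":1}]'
python3 -m crank '[{"linear":[0,-3.6,2.9],"delta_rot":[0,0,0],"fingers":1},{"linear":[0,-3.6,2.9],"delta_rot":[0,0,0],"fingers":1},{"linear":[0,-3.7,2.9],"delta_rot":[0,0,0],"fingers":1},{"linear":[0,-3.7,2.9],"delta_rot":[0,0,0],"fingers":1},{"linear":[0,-3.7,2.9],"delta_rot":[0,0,0],"fingers":1}]'
python3 -m crank '[{"linear":[0,-3.7,2.8],"delta_rot":[0,0,0],"fingers":1},{"linear":[0,-3.7,2.8],"delta_rot":[0,0,0],"fingers":1},{"linear":[0,-4,1],"delta_rot":[0,0,0],"fingers":1},{"linear":[0,-4,1],"delta_rot":[0,0,0],"fingers":1},{"linear":[0,-4,1],"delta_rot":[0,0,0],"fingers":1}]'
python3 -m crank '[{"linear":[0,-4,1],"delta_rot":[0,0,0],"fingers":1},{"linear":[0,-4,1],"delta_rot":[0,0,0],"fingers":1},{"linear":[0,-4,1],"delta_rot":[0,0,0],"fingers":1},{"linear":[0,-4,1],"delta_rot":[0,0,0],"fingers":1},{"linear":[0,0,0],"delta_rot":[0,0,0],"fingers":1}]'
python3 - <<'E'
from h import *
st(); c=snap('wrist','w1'); print(c['pose'].round(2).tolist()); togo([515,-167,200])
E
```

```text
time: 0.6
tool_pos: [248.4, 416.2, 251.1]
tcp_rot: [-2.189, 1.57, -2.186]
contact_force: [-0.1, 0.0, 0.0]
grip_width: 91.6
time: 1.1
tool_pos: [394.3, 232.0, 251.6]
tcp_rot: [2.931, 1.571, 2.931]
contact_force: [1.2, -0.2, 0.2]
grip_width: 92.0
time: 1.6
tool_pos: [479.6, 38.0, 251.3]
tcp_rot: [2.883, 1.57, 2.882]
contact_force: [0.3, 0.8, -1.1]
grip_width: 92.3
time: 2.1
tool_pos: [520.1, -124.7, 250.9]
tcp_rot: [-1.779, 1.57, -1.784]
contact_force: [0.0, -0.5, 0.1]
grip_width: 91.9
{'time': np.float64(2.1), 'tool_pos': array([ 520.081, -124.723,  250.936]), 'tcp_rot': array([-1.779,  1.57 , -1.784]), 'contact_force': array([ 0.01 , -0.548,  0.115]), 'grip_width': np.float64(91.917)}
[[0.01, 0.96, 0.28, 443.29], [1.0, -0.0, -0.0, -124.31], [-0.0, 0.28, -0.96, 383.29], [0.0, 0.0, 0.0, 1.0]]
to go cm (tool axes) [ 5.09 -4.47 -0.42] axes x,y,z in world: [[-0.001, 0.0, -1.0], [0.004, 1.0, 0.0], [1.0, -0.004, -0.001]]
```

View pics/w1.png

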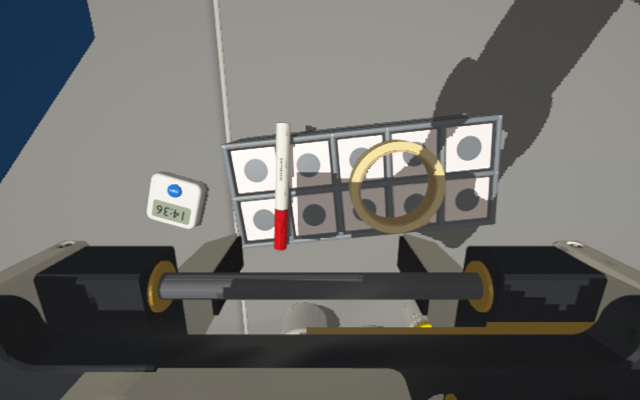

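The wrist view shows the marker from (283,123) to (281,248), the tape ring centred near (397,187), the box rim corners and the timer button at (174,190). Now converting these to positions.

```bash
python3 - <<'E'
from h import *
c=dict(np.load('pics/w1.npz')); im=c['image']; hsv=cv2.cvtColor(im,cv2.COLOR_BGR2HSV)
print('marker ends',ray(c,283,123,92).round(1),ray(c,280.5,248,92).round(1))
print('rim corners',*[ray(c,u,v,80)[:2].round(1) for u,v in((224,145),(501,116),(495,222),(243,247))])
m=cv2.inRange(hsv,(12,60,90),(30,255,255)); m[:130]=0;m[240:]=0
pts=cv2.findNonZero(m); p=[q[0] for q in pts if 340<q[0][0]<450]
w=np.array([ray(c,u,v,97)[:2] for u,v in p]); (ce,r)=cv2.minEnclosingCircle(w.astype(np.float32)); print('tape',ce,r,w.mean(0))
g=cv2.inRange(hsv,(0,0,90),(180,60,150)) 
for name,(u,v) in {'near':[0,0]}.items(): pass
for u,v in((256,170),(308,164),(469,149),(264,219),(314,214),(466,200)): print('disc',u,v,ray(c,u,v,76)[:2].round(1))
m=cv2.inRange(hsv,(100,150,100),(125,255,255)); m[:170]=0;m[230:]=0
M=cv2.moments(m[:,150:210]); b=(M['m10']/M['m00']+150,M['m01']/M['m00']); print('button',b,ray(c,*b,20))
ct=dict(np.load('pics/top0.npz')); print('button top',ray(ct,402.6,215.4,20)); print('timer case',*[ray(c,u,v,16)[:2].round() for u,v in((150,173),(206,184),(196,228),(147,215))])
print('vials top',ray(ct,213.1,195,66),ray(ct,210.3,232.9,66))
E
```

```text
marker ends [ 450.9 -160.5   92. ] [ 582.3 -168.6   92. ]
rim corners [ 472.6 -223.2] [445.6  54.6] [557.6  67.1] [ 586.6 -212.9]
tape (515.6873779296875, -47.87063217163086) 50.905792236328125 [514.75173505 -46.55306127]
disc 256 170 [ 499.3 -193.1]
disc 308 164 [ 493.2 -137.9]
disc 469 149 [478.3  29.4]
disc 264 219 [ 554.5 -187.9]
disc 314 214 [ 548.8 -132.1]
disc 466 200 [533.4  33.8]
button (173.96226415094338, 190.4245283018868) [ 535.41241459 -312.45159664   20.        ]
button top [ 533.71325291 -313.40580918   20.        ]
timer case [ 513. -342.] [ 528. -272.] [ 589. -293.] [ 570. -355.]
vials top [586.03394184 357.60135519  66.        ] [454.35376481 361.72757155  66.        ]
```

```bash
python3 -m crank '[{"linear":[2,-2,-0.2],"delta_rot":[0,0,0],"fingers":0.5},{"linear":[3,-2,-0.2],"delta_rot":[0,0,0],"fingers":0.5},{"linear":[3,0,0],"delta_rot":[0,0,0],"fingers":0.5},{"linear":[3,0,0],"delta_rot":[0,0,0],"fingers":0.5},{"linear":[0,0,0],"delta_rot":[0,0,0],"fingers":0.5}]'
python3 -m crank '[{"linear":[1.5,0,0],"delta_rot":[0,0,0],"fingers":0.5},{"linear":[1.2,0,0],"delta_rot":[0,0,0],"fingers":0.5},{"linear":[0.6,0,0],"delta_rot":[0,0,0],"fingers":0.5},{"linear":[0,0,0],"delta_rot":[0,0,0],"fingers":0.5},{"linear":[0,0,0],"delta_rot":[0,0,0],"fingers":0}]'
python3 -m crank '[{"linear":[0,0,0],"delta_rot":[0,0,0],"fingers":0},{"linear":[0,0,0],"delta_rot":[0,0,0],"fingers":0},{"linear":[0,0,0],"delta_rot":[0,0,0],"fingers":0},{"linear":[0,0,0],"delta_rot":[0,0,0],"fingers":0},{"linear":[0,0,0],"delta_rot":[0,0,0],"fingers":0}]'
```

```text
time: 2.65
tool_pos: [512.9, -158.1, 138.0]
tcp_rot: [2.656, 1.562, 2.656]
contact_force: [-1.3, -1.2, 0.5]
grip_width: 56.0
time: 3.15
tool_pos: [515.8, -160.3, 109.3]
tcp_rot: [-0.297, 1.57, -0.297]
contact_force: [-0.2, -0.1, 0.8]
grip_width: 41.6
time: 3.65
tool_pos: [515.6, -160.4, 108.9]
tcp_rot: [-0.272, 1.57, -0.273]
contact_force: [-0.3, 0.1, 1.9]
grip_width: 12.6
```

Gripped at about marker width. Lifting and carrying it left.

```bash
python3 -m crank '[{"linear":[-2.5,0,0],"delta_rot":[0,0,0],"fingers":0},{"linear":[-2.5,0,0],"delta_rot":[0,0,0],"fingers":0},{"linear":[-2.5,0,0],"delta_rot":[0,0,0],"fingers":0},{"linear":[-2.5,0,0],"delta_rot":[0,0,0],"fingers":0},{"linear":[0,4,-0.1],"delta_rot":[0,0,0],"fingers":0}]'
python3 -m crank '[{"linear":[0,4,-0.1],"delta_rot":[0,0,0],"fingers":0},{"linear":[0,4,-0.1],"delta_rot":[0,0,0],"fingers":0},{"linear":[0,4,-0.1],"delta_rot":[0,0,0],"fingers":0},{"linear":[0,4,-0.1],"delta_rot":[0,0,0],"fingers":0},{"linear":[0,4,-0.1],"delta_rot":[0,0,0],"fingers":0}]'
python3 -m crank '[{"linear":[0,4,-0.1],"delta_rot":[0,0,0],"fingers":0},{"linear":[0,4,-0.1],"delta_rot":[0,0,0],"fingers":0},{"linear":[0,4,-0.1],"delta_rot":[0,0,0],"fingers":0},{"linear":[0,4,-0.1],"delta_rot":[0,0,0],"fingers":0},{"linear":[0,4,-0.1],"delta_rot":[0,0,0],"fingers":0}]'
python3 -m crank '[{"linear":[0,4,-0.1],"delta_rot":[0,0,0],"fingers":0},{"linear":[0,4,-0.1],"delta_rot":[0,0,0],"fingers":0},{"linear":[0,4,-0.1],"delta_rot":[0,0,0],"fingers":0},{"linear":[0,4,-0.1],"delta_rot":[0,0,0],"fingers":0},{"linear":[0,4,-0.1],"delta_rot":[0,0,0],"fingers":0}]'
python3 -m crank '[{"linear":[0,0,0],"delta_rot":[0,0,0],"fingers":0},{"linear":[3,0,0],"delta_rot":[0,0,0],"fingers":0},{"linear":[3,0,0],"delta_rot":[0,0,0],"fingers":0},{"linear":[3,0,0],"delta_rot":[0,0,0],"fingers":0},{"linear":[3,0,0],"delta_rot":[0,0,0],"fingers":0}]'
python3 - <<'E'
from h import *
st(); snap('scene','s1')
E
```

```text
time: 4.15
tool_pos: [516.6, -123.8, 212.1]
tcp_rot: [-0.517, 1.563, -0.522]
contact_force: [1.0, 1.3, 0.1]
grip_width: 13.0
time: 4.65
tool_pos: [509.2, 81.2, 208.7]
tcp_rot: [1.101, 1.571, 1.101]
contact_force: [1.1, -0.2, 0.0]
grip_width: 13.1
time: 5.15
tool_pos: [504.3, 281.3, 208.7]
tcp_rot: [-2.785, 1.571, -2.785]
contact_force: [-0.3, -0.1, -0.8]
grip_width: 12.9
time: 5.65
tool_pos: [499.3, 481.2, 208.5]
tcp_rot: [-2.462, 1.57, -2.462]
contact_force: [0.5, 0.7, 0.3]
grip_width: 13.0
time: 6.15
tool_pos: [499.6, 479.0, 87.5]
tcp_rot: [-2.092, 1.57, -2.093]
contact_force: [-0.2, 0.5, -0.2]
grip_width: 12.8
{'time': np.float64(6.15), 'tool_pos': array([499.641, 479.015,  87.498]), 'tcp_rot': array([-2.092,  1.57 , -2.093]), 'contact_force': array([-0.162,  0.526, -0.18 ]), 'grip_width': np.float64(12.821)}
```

View pics/s1.png

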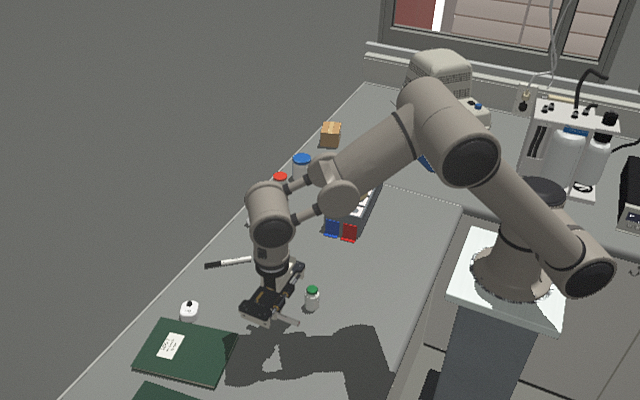

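The marker is held level at (290,320), clear of the vials. Lowering and releasing it.

```bash
python3 -m crank '[{"linear":[2,0,0],"delta_rot":[0,0,0],"fingers":0},{"linear":[2,0,0],"delta_rot":[0,0,0],"fingers":0},{"linear":[1.3,0,0],"delta_rot":[0,0,0],"fingers":0},{"linear":[0.4,0,0],"delta_rot":[0,0,0],"fingers":0},{"linear":[0,0,0],"delta_rot":[0,0,0],"fingers":0}]'
python3 -m crank '[{"linear":[0.2,0,0],"delta_rot":[0,0,0],"fingers":0},{"linear":[0,0,0],"delta_rot":[0,0,0],"fingers":0},{"linear":[0,0,0],"delta_rot":[0,0,0],"fingers":0.5},{"linear":[0,0,0],"delta_rot":[0,0,0],"fingers":0.5},{"linear":[0,0,0],"delta_rot":[0,0,0],"fingers":0.5}]'
python3 -m crank '[{"linear":[-3,0,0],"delta_rot":[0,0,0],"fingers":0.5},{"linear":[-4,0,0],"delta_rot":[0,0,0],"fingers":0.5},{"linear":[-4,0,0],"delta_rot":[0,0,0],"fingers":0.5},{"linear":[-4,0,0],"delta_rot":[0,0,0],"fingers":0.5},{"linear":[-4,-1,0],"delta_rot":[0,0,0],"fingers":0.5}]'
```

```text
time: 6.7
tool_pos: [499.7, 479.5, 31.8]
tcp_rot: [-2.492, 1.57, -2.492]
contact_force: [-0.0, -0.1, 1.1]
grip_width: 12.7
time: 7.2
tool_pos: [499.8, 479.8, 30.1]
tcp_rot: [0.697, 1.57, 0.696]
contact_force: [-0.4, -0.2, -0.6]
grip_width: 31.9
time: 7.7
tool_pos: [499.2, 470.3, 221.5]
tcp_rot: [1.154, 1.57, 1.154]
contact_force: [0.7, 0.4, 0.0]
grip_width: 45.8
```

```bash
python3 -m crank '[{"linear":[0,-4,0.1],"delta_rot":[0,0,0],"fingers":0.5},{"linear":[0,-4,0.1],"delta_rot":[0,0,0],"fingers":0.5},{"linear":[0,-4,0.1],"delta_rot":[0,0,0],"fingers":0.5},{"linear":[0,-4,0.1],"delta_rot":[0,0,0],"fingers":0.5},{"linear":[0,-4,0.2],"delta_rot":[0,0,0],"fingers":0.5}]'
python3 -m crank '[{"linear":[0,-4,0.2],"delta_rot":[0,0,0],"fingers":0.5},{"linear":[0,-4,0.2],"delta_rot":[0,0,0],"fingers":0.5},{"linear":[0,-4,0.2],"delta_rot":[0,0,0],"fingers":0.5},{"linear":[0,-4,0.2],"delta_rot":[0,0,0],"fingers":0.5},{"linear":[0,-4,0.2],"delta_rot":[0,0,0],"fingers":0.5}]'
python3 -m crank '[{"linear":[0,-4,0],"delta_rot":[0,0,0],"fingers":0.5},{"linear":[0,-3.2,0],"delta_rot":[0,0,0],"fingers":0.5},{"linear":[0,0,0],"delta_rot":[0,0,0],"fingers":0.5},{"linear":[0,0,0],"delta_rot":[0,0,0],"fingers":0.5},{"linear":[0,0,0],"delta_rot":[0,0,0],"fingers":0.5}]'
python3 - <<'E'
from h import *
st(); c=snap('wrist','w2'); im=c['image']; hsv=cv2.cvtColor(im,cv2.COLOR_BGR2HSV)
m=cv2.inRange(hsv,(12,60,90),(30,255,255)); m[260:]=0
n,l,s,ce=cv2.connectedComponentsWithStats(m)
for i in range(1,n):
    if s[i,4]>200: print(s[i],ce[i])
i=1+np.argmax(s[1:,4]); ps=np.argwhere(l==i)[:,::-1]
w=np.array([ray(c,u,v,100)[:2] for u,v in ps]); print(cv2.minEnclosingCircle(w.astype(np.float32)),w.mean(0)); togo([515,-3,108])
E
```

```text
time: 8.2
tool_pos: [505.3, 268.2, 220.1]
tcp_rot: [0.403, 1.57, 0.403]
contact_force: [0.5, 0.1, 0.1]
grip_width: 46.2
time: 8.7
tool_pos: [515.4, 68.1, 220.1]
tcp_rot: [0.103, 1.57, 0.103]
contact_force: [0.6, -0.3, 0.2]
grip_width: 45.8
time: 9.2
tool_pos: [515.5, -1.4, 219.8]
tcp_rot: [1.343, 1.57, 1.344]
contact_force: [0.6, 1.1, 0.3]
grip_width: 45.7
{'time': np.float64(9.2), 'tool_pos': array([515.491,  -1.408, 219.807]), 'tcp_rot': array([1.343, 1.57 , 1.344]), 'contact_force': array([0.574, 1.141, 0.276]), 'grip_width': np.float64(45.658)}
[ 215  148  105  101 3874] [266.70211668 197.16726897]
((514.6007690429688, -47.075958251953125), 49.2280158996582) [510.36171458 -49.37849933]
to go cm (tool axes) [11.18 -0.18 -0.05] axes x,y,z in world: [[0.0, 0.0, -1.0], [-0.001, 1.0, 0.0], [1.0, 0.001, 0.0]]
```

View pics/w2.png

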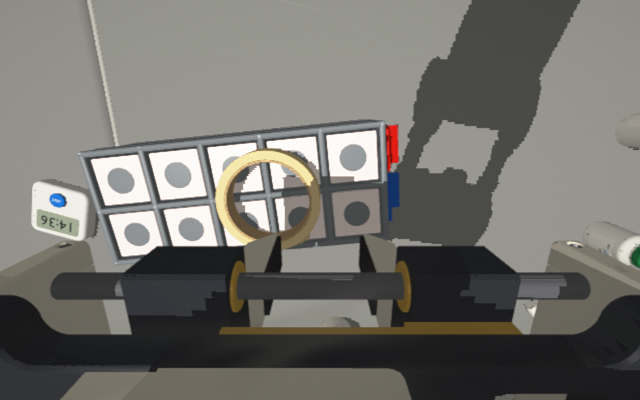

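The ring is unmoved, centred near (268,198). I'll pinch its left wall at (515,-3).

```bash
python3 -m crank '[{"linear":[3,-0.2,0],"delta_rot":[0,0,0],"fingers":0.5},{"linear":[3,0,0],"delta_rot":[0,0,0],"fingers":0.5},{"linear":[3,0,0],"delta_rot":[0,0,0],"fingers":0.5},{"linear":[1.5,0,0],"delta_rot":[0,0,0],"fingers":0.5},{"linear":[0.5,0,0],"delta_rot":[0,0,0],"fingers":0.5}]'
python3 -m crank '[{"linear":[0,0,0],"delta_rot":[0,0,0],"fingers":0},{"linear":[0,0,0],"delta_rot":[0,0,0],"fingers":0},{"linear":[0,0,0],"delta_rot":[0,0,0],"fingers":0},{"linear":[0,0,0],"delta_rot":[0,0,0],"fingers":0},{"linear":[0,0,0],"delta_rot":[0,0,0],"fingers":0}]'
python3 -m crank '[{"linear":[-2,0,0],"delta_rot":[0,0,0],"fingers":0},{"linear":[-2,0,0],"delta_rot":[0,0,0],"fingers":0},{"linear":[-2,0,0],"delta_rot":[0,0,0],"fingers":0},{"linear":[-2,0,0],"delta_rot":[0,0,0],"fingers":0},{"linear":[0,0,0],"delta_rot":[0,0,0],"fingers":0}]'
```

```text
time: 9.75
tool_pos: [514.6, -3.0, 108.0]
tcp_rot: [2.921, 1.567, 2.923]
contact_force: [0.4, 0.0, 0.2]
grip_width: 45.6
time: 10.25
tool_pos: [515.9, -4.4, 110.3]
tcp_rot: [-0.183, 1.57, -0.184]
contact_force: [-1.9, 0.3, 3.4]
grip_width: 10.7
time: 10.75
tool_pos: [516.9, -4.6, 192.3]
tcp_rot: [-0.133, 1.565, -0.134]
contact_force: [0.1, -0.3, -1.1]
grip_width: 10.1
```

The suggested tape spot would put the gripper body over the box's rim corner at this orientation. I'll set it on the free worktop left of the box instead, with the ring at about (450,172).

```bash
python3 -m crank '[{"linear":[0,3.66,-1.1],"delta_rot":[0,0,0],"fingers":0},{"linear":[0,3.66,-1.1],"delta_rot":[0,0,0],"fingers":0},{"linear":[0,3.66,-1.1],"delta_rot":[0,0,0],"fingers":0},{"linear":[0,3.66,-1.1],"delta_rot":[0,0,0],"fingers":0},{"linear":[0,3.66,-1.1],"delta_rot":[0,0,0],"fingers":0}]'
python3 -m crank '[{"linear":[0,3.66,-1.1],"delta_rot":[0,0,0],"fingers":0},{"linear":[3,0,0],"delta_rot":[0,0,0],"fingers":0},{"linear":[4,0,0],"delta_rot":[0,0,0],"fingers":0},{"linear":[4,0,0],"delta_rot":[0,0,0],"fingers":0},{"linear":[2,0,0],"delta_rot":[0,0,0],"fingers":0}]'
python3 -m crank '[{"linear":[1.5,0,0],"delta_rot":[0,0,0],"fingers":0},{"linear":[1,0,0],"delta_rot":[0,0,0],"fingers":0},{"linear":[0.4,0,0],"delta_rot":[0,0,0],"fingers":0},{"linear":[0,0,0],"delta_rot":[0,0,0],"fingers":0},{"linear":[0,0,0],"delta_rot":[0,0,0],"fingers":0}]'
```

```text
time: 11.25
tool_pos: [459.6, 179.9, 188.8]
tcp_rot: [-3.048, 1.57, -3.049]
contact_force: [0.8, 0.4, -0.2]
grip_width: 10.5
time: 11.75
tool_pos: [447.3, 214.8, 56.0]
tcp_rot: [-2.863, 1.565, -2.863]
contact_force: [1.3, -0.3, 0.1]
grip_width: 10.8
time: 12.25
tool_pos: [449.9, 215.4, 31.0]
tcp_rot: [0.361, 1.57, 0.361]
contact_force: [-0.7, 0.4, -0.2]
grip_width: 10.3
```

```bash
python3 -m crank '[{"linear":[0,0,0],"delta_rot":[0,0,0],"fingers":0.4},{"linear":[0,0,0],"delta_rot":[0,0,0],"fingers":0.4},{"linear":[0,0,0],"delta_rot":[0,0,0],"fingers":0.4},{"linear":[-3,0,0],"delta_rot":[0,0,0],"fingers":0.4},{"linear":[-4,0,0],"delta_rot":[0,0,0],"fingers":0.4}]'
python3 -m crank '[{"linear":[-4,0,0],"delta_rot":[0,0,0],"fingers":0},{"linear":[0,-3.6,1.66],"delta_rot":[0,0,0],"fingers":0},{"linear":[0,-3.6,1.66],"delta_rot":[0,0,0],"fingers":0},{"linear":[0,-3.6,1.66],"delta_rot":[0,0,0],"fingers":0},{"linear":[0,-3.6,1.66],"delta_rot":[0,0,0],"fingers":0}]'
python3 -m crank '[{"linear":[0,-3.7,1.66],"delta_rot":[0,0,0],"fingers":0},{"linear":[0,0,0],"delta_rot":[0,0,0],"fingers":0},{"linear":[1.5,0,0],"delta_rot":[0,0,0],"fingers":0},{"linear":[1.5,0,0],"delta_rot":[0,0,0],"fingers":0},{"linear":[0,0,0],"delta_rot":[0,0,0],"fingers":0}]'
python3 - <<'E'
from h import *
st(); togo([533.4,34.4,101])
c=snap('wrist','w3'); snap('scene','s3')
E
```

```text
time: 12.75
tool_pos: [448.4, 214.9, 100.0]
tcp_rot: [-2.862, 1.566, -2.862]
contact_force: [0.6, 0.4, 0.7]
grip_width: 36.7
time: 13.25
tool_pos: [516.4, 69.9, 141.0]
tcp_rot: [0.166, 1.57, 0.166]
contact_force: [1.0, 0.5, -0.0]
grip_width: 1.8
time: 13.75
tool_pos: [531.0, 34.8, 109.0]
tcp_rot: [3.001, 1.567, 3.001]
contact_force: [-0.5, 0.1, 0.3]
grip_width: 0.6
{'time': np.float64(13.75), 'tool_pos': array([531.032,  34.759, 109.047]), 'tcp_rot': array([3.001, 1.567, 3.001]), 'contact_force': array([-0.471,  0.103,  0.269]), 'grip_width': np.float64(0.647)}
to go cm (tool axes) [ 0.8  -0.04  0.24] axes x,y,z in world: [[-0.004, 0.001, -1.0], [0.0, 1.0, 0.001], [1.0, -0.0, -0.004]]
```

View pics/w3.png

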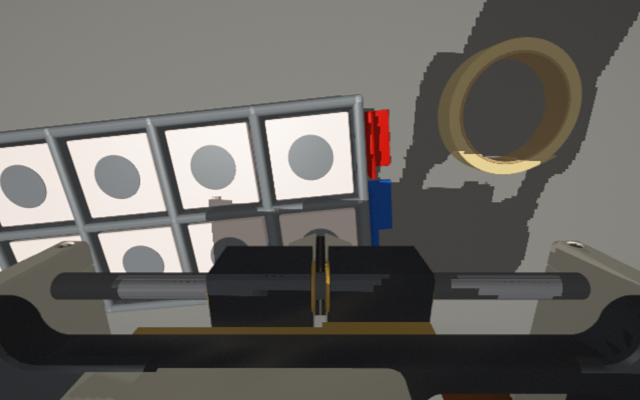

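The tape lies flat at (510,105), and the closed fingers are over the first far well. Pressing gently.

```bash
python3 -m crank '[{"linear":[0.8,0,0.1],"delta_rot":[0,0,0],"fingers":0},{"linear":[0.3,0,0],"delta_rot":[0,0,0],"fingers":0},{"linear":[0.3,0,0],"delta_rot":[0,0,0],"fingers":0},{"linear":[0.2,0,0],"delta_rot":[0,0,0],"fingers":0},{"linear":[0,0,0],"delta_rot":[0,0,0],"fingers":0}]'
python3 -m crank '[{"linear":[0.2,0,0],"delta_rot":[0,0,0],"fingers":0},{"linear":[0.1,0,0],"delta_rot":[0,0,0],"fingers":0},{"linear":[0.1,0,0],"delta_rot":[0,0,0],"fingers":0},{"linear":[0,0,0],"delta_rot":[0,0,0],"fingers":0},{"linear":[0,0,0],"delta_rot":[0,0,0],"fingers":0}]'
```

```text
time: 14.35
tool_pos: [533.6, 34.4, 95.3]
tcp_rot: [0.293, 1.57, 0.293]
contact_force: [-2.0, 0.1, 5.3]
grip_width: 0.6
time: 14.85
tool_pos: [533.7, 34.4, 95.0]
tcp_rot: [-0.101, 1.568, -0.101]
contact_force: [-12.7, 0.4, 36.7]
grip_width: 0.1
```

Hard stop at 6 mm with 37 N, so the first well is occupied. Next well.

```bash
python3 -m crank '[{"linear":[-2.5,0,0],"delta_rot":[0,0,0],"fingers":0},{"linear":[0,-2.8,0.25],"delta_rot":[0,0,0],"fingers":0},{"linear":[0,-2.8,0.25],"delta_rot":[0,0,0],"fingers":0},{"linear":[1,0,0],"delta_rot":[0,0,0],"fingers":0},{"linear":[0,0,0],"delta_rot":[0,0,0],"fingers":0}]'
python3 -m crank '[{"linear":[0.5,0,0],"delta_rot":[0,0,0],"fingers":0},{"linear":[0.3,0,0],"delta_rot":[0,0,0],"fingers":0},{"linear":[0.3,0,0],"delta_rot":[0,0,0],"fingers":0},{"linear":[0.2,0,0],"delta_rot":[0,0,0],"fingers":0},{"linear":[0.2,0,0],"delta_rot":[0,0,0],"fingers":0}]'
python3 -m crank '[{"linear":[0.2,0,0],"delta_rot":[0,0,0],"fingers":0},{"linear":[0,0,0],"delta_rot":[0,0,0],"fingers":0},{"linear":[0,0,0],"delta_rot":[0,0,0],"fingers":0},{"linear":[0,0,0],"delta_rot":[0,0,0],"fingers":0},{"linear":[0,0,0],"delta_rot":[0,0,0],"fingers":0}]'
```

```text
time: 15.35
tool_pos: [537.6, -21.9, 104.5]
tcp_rot: [2.821, 1.568, 2.819]
contact_force: [-0.4, 0.6, -0.3]
grip_width: 0.0
time: 15.85
tool_pos: [538.6, -21.0, 94.9]
tcp_rot: [-0.072, 1.569, -0.071]
contact_force: [-16.6, 3.4, 52.6]
grip_width: 0.3
time: 16.35
tool_pos: [538.6, -21.0, 94.8]
tcp_rot: [-0.186, 1.568, -0.185]
contact_force: [-18.5, 2.6, 53.1]
grip_width: 0.3
```

Occupied too (6 mm stop, 53 N). The row holds at most two old vials, so the rest should be empty. Confirming on the middle well and the one after it.

```bash
python3 -m crank '[{"linear":[-3,0,0],"delta_rot":[0,0,0],"fingers":0},{"linear":[0,-2.8,0.25],"delta_rot":[0,0,0],"fingers":0},{"linear":[0,-2.8,0.25],"delta_rot":[0,0,0],"fingers":0},{"linear":[1.3,0,0],"delta_rot":[0,0,0],"fingers":0},{"linear":[0,0,0],"delta_rot":[0,0,0],"fingers":0}]'
python3 -m crank '[{"linear":[0.5,0,0],"delta_rot":[0,0,0],"fingers":0},{"linear":[0.3,0,0],"delta_rot":[0,0,0],"fingers":0},{"linear":[0.3,0,0],"delta_rot":[0,0,0],"fingers":0},{"linear":[0.2,0,0],"delta_rot":[0,0,0],"fingers":0},{"linear":[0,0,0],"delta_rot":[0,0,0],"fingers":0}]'
```

```text
time: 16.85
tool_pos: [542.3, -77.3, 103.9]
tcp_rot: [2.751, 1.567, 2.75]
contact_force: [0.0, 0.0, -0.8]
grip_width: 0.3
time: 17.35
tool_pos: [543.4, -77.4, 92.5]
tcp_rot: [2.544, 1.57, 2.544]
contact_force: [0.1, -0.6, -0.6]
grip_width: 0.8
```

Middle well yields freely (8.5 mm down, no force): empty. Next one.

```bash
python3 -m crank '[{"linear":[-2.8,0,0],"delta_rot":[0,0,0],"fingers":0},{"linear":[0,-2.8,0.28],"delta_rot":[0,0,0],"fingers":0},{"linear":[0,-2.8,0.28],"delta_rot":[0,0,0],"fingers":0},{"linear":[1.4,0,0],"delta_rot":[0,0,0],"fingers":0},{"linear":[0,0,0],"delta_rot":[0,0,0],"fingers":0}]'
python3 -m crank '[{"linear":[0.5,0,0],"delta_rot":[0,0,0],"fingers":0},{"linear":[0.3,0,0],"delta_rot":[0,0,0],"fingers":0},{"linear":[0.3,0,0],"delta_rot":[0,0,0],"fingers":0},{"linear":[0.2,0,0],"delta_rot":[0,0,0],"fingers":0},{"linear":[0,0,0],"delta_rot":[0,0,0],"fingers":0}]'
```

```text
time: 17.85
tool_pos: [548.2, -134.0, 105.5]
tcp_rot: [2.717, 1.568, 2.716]
contact_force: [-1.3, -0.0, -0.1]
grip_width: 0.6
time: 18.35
tool_pos: [549.1, -133.4, 93.5]
tcp_rot: [2.435, 1.57, 2.435]
contact_force: [-0.5, 0.7, 0.6]
grip_width: 0.5
```

Also empty. Now to the far vial at about (586,358).

```bash
python3 -m crank '[{"linear":[-3.5,0,0],"delta_rot":[0,0,0],"fingers":0},{"linear":[-4.5,0,0],"delta_rot":[0,0,0],"fingers":0},{"linear":[-4.5,0,0],"delta_rot":[0,0,0],"fingers":0},{"linear":[0,4.4,0.2],"delta_rot":[0,0,0],"fingers":0.5},{"linear":[0,4.4,0.2],"delta_rot":[0,0,0],"fingers":0.5}]'
python3 -m crank '[{"linear":[0,4.4,0.4],"delta_rot":[0,0,0],"fingers":1},{"linear":[0,4.4,0.4],"delta_rot":[0,0,0],"fingers":1},{"linear":[0,4.4,0.4],"delta_rot":[0,0,0],"fingers":1},{"linear":[0,4.4,0.4],"delta_rot":[0,0,0],"fingers":1},{"linear":[0,4.4,0.4],"delta_rot":[0,0,0],"fingers":1}]'
python3 -m crank '[{"linear":[0,4.4,0.4],"delta_rot":[0,0,0],"fingers":1},{"linear":[0,4.4,0.4],"delta_rot":[0,0,0],"fingers":1},{"linear":[0,3,0],"delta_rot":[0,0,0],"fingers":1},{"linear":[0,0,0],"delta_rot":[0,0,0],"fingers":1},{"linear":[0,0,0],"delta_rot":[0,0,0],"fingers":1}]'
python3 - <<'E'
from h import *
st()
def g(c,z=66):
    hsv=cv2.cvtColor(c['image'],cv2.COLOR_BGR2HSV); m=cv2.inRange(hsv,(45,80,30),(80,255,255))
    n,l,s,ce=cv2.connectedComponentsWithStats(m)
    for i in range(1,n):
        if s[i,4]>15: print(s[i].tolist(),ce[i].round(1),ray(c,*ce[i],z).round(1))
g(snap('wrist','w4')); print('top'); g(snap('top','t4'))
E
```

```text
time: 18.85
tool_pos: [553.8, -45.8, 220.7]
tcp_rot: [-0.182, 1.567, -0.185]
contact_force: [1.3, 0.7, -1.0]
grip_width: 12.3
time: 19.35
tool_pos: [573.1, 176.2, 219.0]
tcp_rot: [0.177, 1.57, 0.177]
contact_force: [0.5, -0.2, -0.4]
grip_width: 51.9
time: 19.85
tool_pos: [580.9, 292.6, 218.5]
tcp_rot: [-2.093, 1.57, -2.091]
contact_force: [-0.1, -0.8, -0.1]
grip_width: 90.1
{'time': np.float64(19.85), 'tool_pos': array([580.898, 292.586, 218.463]), 'tcp_rot': array([-2.093,  1.57 , -2.091]), 'contact_force': array([-0.111, -0.839, -0.115]), 'grip_width': np.float64(90.071)}
[383, 41, 33, 36, 896] [398.5  58.3] [456.2 361.4  66. ]
[528, 153, 112, 117, 9273] [589.3 207.4] [594.4 566.3  66. ]
[522, 166, 49, 10, 54] [545.6 170.3] [556.2 513.4  66. ]
[522, 177, 2, 69, 119] [522.5 210.3] [597.5 499.   66. ]
[371, 187, 28, 27, 609] [384.4 200. ] [586.8 357.3  66. ]
top
[118, 144, 40, 33, 303] [137.6 158.9] [705.9 625.9  66. ]
[72, 167, 31, 12, 54] [ 84.5 169.4] [664.  807.8  66. ]
[104, 166, 8, 5, 16] [107.4 167.3] [673.5 728.8  66. ]
[121, 168, 13, 24, 60] [125.4 180.1] [630.4 663.8  66. ]
[83, 175, 24, 9, 40] [ 94.9 177.7] [635.9 769.9  66. ]
[108, 177, 5, 9, 22] [110.7 180.9] [626.3 714.6  66. ]
[78, 178, 20, 18, 48] [ 85.9 189. ] [595.6 798.7  66. ]
[73, 184, 5, 15, 22] [ 73.6 190.5] [589.4 840.5  66. ]
[99, 185, 12, 10, 28] [105.2 189.1] [597. 732.  66.]
[111, 187, 3, 13, 19] [112.5 193.2] [583.4 706.   66. ]
[125, 190, 9, 14, 36] [127.9 196.9] [572.  652.2  66. ]
[158, 191, 10, 10, 30] [163.4 196.8] [575.5 529.4  66. ]
[133, 192, 12, 9, 31] [138.9 195.5] [577.8 614.4  66. ]
[101, 197, 7, 9, 16] [104.4 201.5] [553.9 732.2  66. ]
[75, 199, 40, 27, 138] [ 99.9 217.7] [497.5 744.2  66. ]
[96, 201, 16, 13, 44] [102.6 208.4] [529.9 737.   66. ]
[127, 202, 18, 4, 27] [135.6 203.6] [549.3 624.3  66. ]
[74, 208, 3, 11, 16] [ 74.6 213.1] [511.2 832.1  66. ]
```

View pics/w4.png

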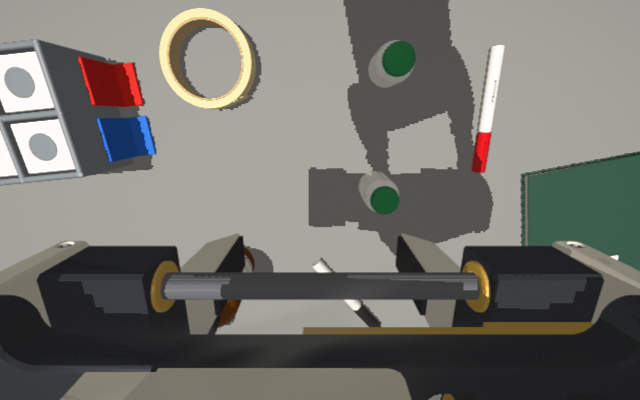

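Both vials stand upright at (587,357) and (456,361), with tape and marker flat and clear. Grasping the first vial.

```bash
python3 -m crank '[{"linear":[0,3.2,0.3],"delta_rot":[0,0,0],"fingers":1},{"linear":[0,3.27,0.3],"delta_rot":[0,0,0],"fingers":1},{"linear":[4,0,0],"delta_rot":[0,0,0],"fingers":1},{"linear":[4,0,0],"delta_rot":[0,0,0],"fingers":1},{"linear":[0,0,0],"delta_rot":[0,0,0],"fingers":1}]'
python3 -m crank '[{"linear":[3,0,0],"delta_rot":[0,0,0],"fingers":1},{"linear":[3,0,0],"delta_rot":[0,0,0],"fingers":1},{"linear":[2.2,0,0],"delta_rot":[0,0,0],"fingers":1},{"linear":[1,0,0],"delta_rot":[0,0,0],"fingers":1},{"linear":[0,0,0],"delta_rot":[0,0,0],"fingers":1}]'
python3 -m crank '[{"linear":[0,0,0],"delta_rot":[0,0,0],"fingers":0},{"linear":[0,0,0],"delta_rot":[0,0,0],"fingers":0},{"linear":[0,0,0],"delta_rot":[0,0,0],"fingers":0},{"linear":[0,0,0],"delta_rot":[0,0,0],"fingers":0},{"linear":[0,0,0],"delta_rot":[0,0,0],"fingers":0}]'
```

```text
time: 20.45
tool_pos: [584.6, 354.2, 132.7]
tcp_rot: [-2.692, 1.559, -2.694]
contact_force: [0.2, -0.5, -1.2]
grip_width: 91.9
time: 20.95
tool_pos: [587.7, 356.1, 47.0]
tcp_rot: [-2.668, 1.57, -2.669]
contact_force: [-1.6, 0.0, -0.6]
grip_width: 91.9
time: 21.45
tool_pos: [587.3, 357.1, 47.2]
tcp_rot: [0.552, 1.57, 0.552]
contact_force: [-0.1, 0.2, -0.3]
grip_width: 56.8
```

```bash
python3 -m crank '[{"linear":[0,0,0],"delta_rot":[0,0,0],"fingers":0},{"linear":[0,0,0],"delta_rot":[0,0,0],"fingers":0},{"linear":[0,0,0],"delta_rot":[0,0,0],"fingers":0},{"linear":[0,0,0],"delta_rot":[0,0,0],"fingers":0},{"linear":[-1,0,0],"delta_rot":[0,0,0],"fingers":0}]'
python3 -m crank '[{"linear":[-4,0,0],"delta_rot":[0,0,0],"fingers":0},{"linear":[-4,0,0],"delta_rot":[0,0,0],"fingers":0},{"linear":[-4,0,0],"delta_rot":[0,0,0],"fingers":0},{"linear":[0,-4,-0.3],"delta_rot":[0,0,0],"fingers":0},{"linear":[0,-4,-0.3],"delta_rot":[0,0,0],"fingers":0}]'
python3 -m crank '[{"linear":[0,-4,-0.3],"delta_rot":[0,0,0],"fingers":0},{"linear":[0,-4,-0.3],"delta_rot":[0,0,0],"fingers":0},{"linear":[0,-4,-0.3],"delta_rot":[0,0,0],"fingers":0},{"linear":[0,-4,-0.3],"delta_rot":[0,0,0],"fingers":0},{"linear":[0,-4,-0.3],"delta_rot":[0,0,0],"fingers":0}]'
python3 -m crank '[{"linear":[0,-4,-0.3],"delta_rot":[0,0,0],"fingers":0},{"linear":[0,-4,-0.3],"delta_rot":[0,0,0],"fingers":0},{"linear":[0,-4,-0.3],"delta_rot":[0,0,0],"fingers":0},{"linear":[0,-4,-0.3],"delta_rot":[0,0,0],"fingers":0},{"linear":[0,-4,-0.3],"delta_rot":[0,0,0],"fingers":0}]'
python3 -m crank '[{"linear":[0,-1,-0.2],"delta_rot":[0,0,0],"fingers":0},{"linear":[0,0,0],"delta_rot":[0,0,0],"fingers":0},{"linear":[2,0,0],"delta_rot":[0,0,0],"fingers":0},{"linear":[0,0,0],"delta_rot":[0,0,0],"fingers":0},{"linear":[0,0,0],"delta_rot":[0,0,0],"fingers":0}]'
python3 - <<'E'
from h import *
snap('wrist','w5'); st(); togo([549.3,-132.7,125.5])
E
```

```text
time: 21.95
tool_pos: [586.3, 356.5, 55.4]
tcp_rot: [-2.709, 1.567, -2.709]
contact_force: [0.9, -0.0, -1.3]
grip_width: 37.0
time: 22.45
tool_pos: [581.5, 277.1, 179.2]
tcp_rot: [0.31, 1.566, 0.312]
contact_force: [0.9, -0.3, -0.5]
grip_width: 36.7
time: 22.95
tool_pos: [565.9, 75.4, 177.6]
tcp_rot: [0.031, 1.57, 0.031]
contact_force: [0.2, 0.5, -1.0]
grip_width: 37.0
time: 23.45
tool_pos: [550.9, -124.7, 177.6]
tcp_rot: [-0.283, 1.57, -0.283]
contact_force: [0.6, 0.3, 0.2]
grip_width: 36.6
time: 23.95
tool_pos: [549.1, -131.7, 156.9]
tcp_rot: [2.435, 1.57, 2.436]
contact_force: [0.3, -0.3, -0.7]
grip_width: 37.0
{'time': np.float64(24.0), 'tool_pos': array([ 549.488, -131.95 ,  157.362]), 'tcp_rot': array([0.209, 1.57 , 0.21 ]), 'contact_force': array([0.923, 0.216, 0.456]), 'grip_width': np.float64(37.172)}
to go cm (tool axes) [ 3.19 -0.08 -0.02] axes x,y,z in world: [[0.0, 0.0, -1.0], [-0.001, 1.0, 0.0], [1.0, 0.001, 0.0]]
```

View pics/w5.png

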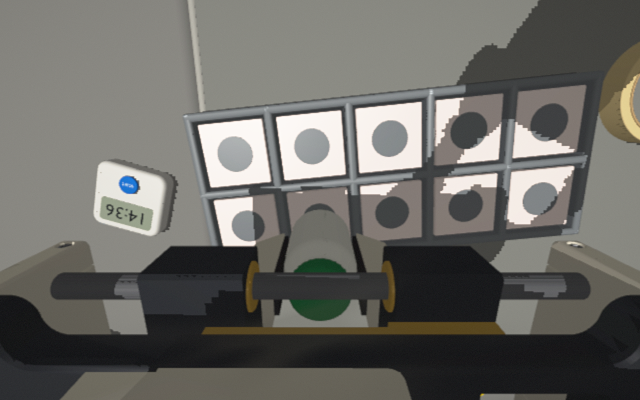

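The vial is over the fourth far well, whose disc shows at (322,210), and hangs upright. Lowering until its foot is inside the rim, then releasing.

```bash
python3 -m crank '[{"linear":[2,-0.05,0],"delta_rot":[0,0,0],"fingers":0},{"linear":[1,0,0],"delta_rot":[0,0,0],"fingers":0},{"linear":[0.4,0,0],"delta_rot":[0,0,0],"fingers":0},{"linear":[0.3,0,0],"delta_rot":[0,0,0],"fingers":0},{"linear":[0,0,0],"delta_rot":[0,0,0],"fingers":0}]'
python3 -m crank '[{"linear":[0,0,0],"delta_rot":[0,0,0],"fingers":0.6},{"linear":[0,0,0],"delta_rot":[0,0,0],"fingers":0.6},{"linear":[0,0,0],"delta_rot":[0,0,0],"fingers":0.6},{"linear":[0,0,0],"delta_rot":[0,0,0],"fingers":0.6},{"linear":[0,0,0],"delta_rot":[0,0,0],"fingers":0.6}]'
python3 -m crank '[{"linear":[-2,0,0],"delta_rot":[0,0,0],"fingers":0.8},{"linear":[-4,0,0],"delta_rot":[0,0,0],"fingers":0.8},{"linear":[-4,0,0],"delta_rot":[0,0,0],"fingers":1},{"linear":[0,4,-0.8],"delta_rot":[0,0,0],"fingers":1},{"linear":[0,4,-0.8],"delta_rot":[0,0,0],"fingers":1}]'
python3 -m crank '[{"linear":[0,4,-0.8],"delta_rot":[0,0,0],"fingers":1},{"linear":[0,4,-0.8],"delta_rot":[0,0,0],"fingers":1},{"linear":[0,0,0],"delta_rot":[0,0,0],"fingers":1},{"linear":[0,0,0],"delta_rot":[0,0,0],"fingers":1},{"linear":[0,0,0],"delta_rot":[0,0,0],"fingers":1}]'
python3 - <<'E'
from h import *
snap('wrist','w6'); st()
E
```

```text
time: 24.5
tool_pos: [549.3, -133.5, 119.8]
tcp_rot: [0.619, 1.571, 0.619]
contact_force: [-0.7, -0.2, 0.1]
grip_width: 36.8
time: 25.0
tool_pos: [549.2, -133.6, 119.8]
tcp_rot: [0.019, 1.571, 0.018]
contact_force: [-0.1, -0.3, 0.7]
grip_width: 55.0
time: 25.5
tool_pos: [533.5, -53.5, 221.1]
tcp_rot: [-0.171, 1.567, -0.174]
contact_force: [-0.0, 0.1, 0.3]
grip_width: 89.5
time: 26.0
tool_pos: [517.5, 25.6, 219.7]
tcp_rot: [-0.803, 1.57, -0.804]
contact_force: [-0.4, -1.0, 0.0]
grip_width: 92.0
{'time': np.float64(26.05), 'tool_pos': array([517.527,  25.355, 219.7  ]), 'tcp_rot': array([-0.714,  1.57 , -0.715]), 'contact_force': array([-0.147, -0.186, -0.749]), 'grip_width': np.float64(91.707)}
```

View pics/w6.png

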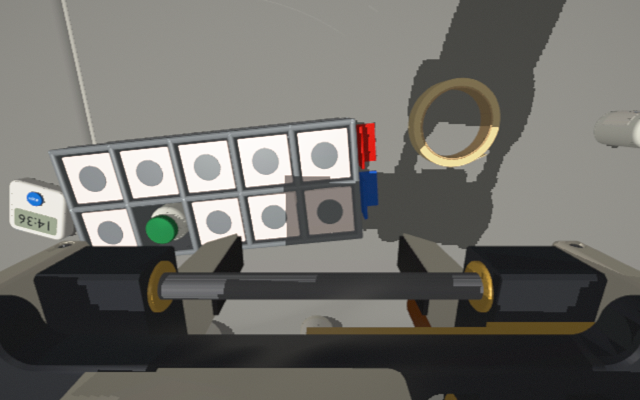

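The vial's cap is at (161,229). I'll check its height by projection, and look from the scene camera by numbers.

```bash
python3 - <<'E'
from h import *
c=dict(np.load('pics/w6.npz')); cs=snap('scene','s6'); ct=snap('top','t6')
for n,k in(('w',c),('s',cs),('t',ct)):
    print(n,'expected sunk cap',proj(k,[549.3,-132.7,84]).round(1),'raised',proj(k,[549.3,-132.7,142]).round(1),'body edge rim',proj(k,[549.3,-132.7,74]).round(1))
    hsv=cv2.cvtColor(k['image'],cv2.COLOR_BGR2HSV); m=cv2.inRange(hsv,(45,80,30),(80,255,255))
    N,l,s,ce=cv2.connectedComponentsWithStats(m); u,v=proj(k,[549.3,-132.7,100])
    for i in range(1,N):
        if s[i,4]>8 and np.hypot(*(ce[i]-[u,v]))<60: print(s[i].tolist(),ce[i].round(1),ray(k,*ce[i],84).round(1))
print([proj(c,[549.3-16.5*s+0,-132.7,z]).round() for s in(0,) for z in(20,60,84)])
w=c['image'][180:260,120:240]; s=cs['image'][130:250,300:420]
cv2.imwrite('pics/cmp.png',np.hstack([cv2.resize(w,(600,400),interpolation=cv2.INTER_CUBIC)[:, :400],cv2.resize(s,(400,400),interpolation=cv2.INTER_CUBIC)]))
E
```

```text
w expected sunk cap [159.4 229.9] raised [121.  257.5] body edge rim [164.6 226.1]
[145, 215, 33, 29, 729] [161.  229.2] [ 548.6 -131.    84. ]
s expected sunk cap [353.2 174.4] raised [354.2 159.7] body edge rim [353.  176.8]
[349, 172, 8, 7, 38] [352.7 174.9] [ 549.7 -128.9   84. ]
t expected sunk cap [354.1 208.8] raised [355.8 207.8] body edge rim [353.9 208.9]
[351, 206, 8, 7, 46] [354.1 209. ] [ 548.5 -132.6   84. ]
[array([188., 210.]), array([171., 221.]), array([159., 230.])]
```

View pics/cmp.png

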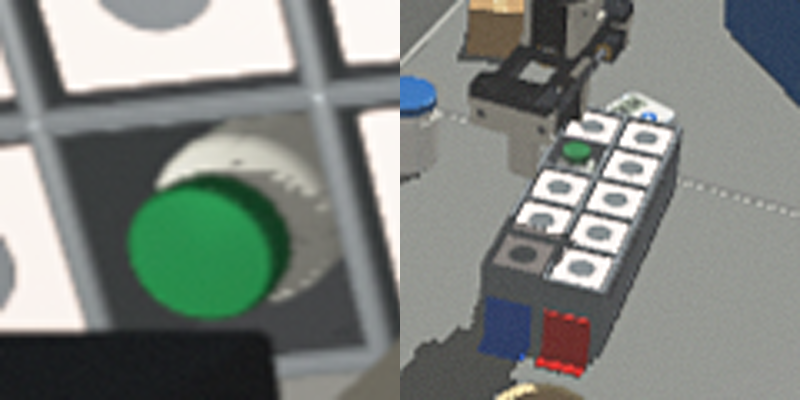

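Both views put the cap within 2 px of the sunk prediction, so vial one is stowed. Now the second, at (456,361).

```bash
python3 -m crank '[{"linear":[0,4.2,-0.77],"delta_rot":[0,0,0],"fingers":1},{"linear":[0,4.2,-0.77],"delta_rot":[0,0,0],"fingers":1},{"linear":[0,4.2,-0.77],"delta_rot":[0,0,0],"fingers":1},{"linear":[0,4.2,-0.77],"delta_rot":[0,0,0],"fingers":1},{"linear":[0,4.2,-0.77],"delta_rot":[0,0,0],"fingers":1}]'
python3 -m crank '[{"linear":[0,4.2,-0.77],"delta_rot":[0,0,0],"fingers":1},{"linear":[0,4.2,-0.77],"delta_rot":[0,0,0],"fingers":1},{"linear":[0,4.2,-0.77],"delta_rot":[0,0,0],"fingers":1},{"linear":[4,0,0],"delta_rot":[0,0,0],"fingers":1},{"linear":[4,0,0],"delta_rot":[0,0,0],"fingers":1}]'
python3 -m crank '[{"linear":[0,0,0],"delta_rot":[0,0,0],"fingers":1},{"linear":[0,0,0],"delta_rot":[0,0,0],"fingers":1},{"linear":[0,0,0],"delta_rot":[0,0,0],"fingers":1},{"linear":[0,0,0],"delta_rot":[0,0,0],"fingers":1},{"linear":[0,0,0],"delta_rot":[0,0,0],"fingers":1}]'
python3 - <<'E'
from h import *
o=st(); c=capture('wrist'); hsv=cv2.cvtColor(c['image'],cv2.COLOR_BGR2HSV); m=cv2.inRange(hsv,(45,80,30),(80,255,255))
n,l,s,ce=cv2.connectedComponentsWithStats(m)
for i in range(1,n):
    if s[i,4]>100: print(s[i].tolist(),ray(c,*ce[i],66).round(1))
togo([456.2,361.4,46.5])
E
```

```text
time: 26.65
tool_pos: [478.8, 237.2, 219.7]
tcp_rot: [-0.041, 1.571, -0.043]
contact_force: [1.4, -0.4, 0.3]
grip_width: 91.7
time: 27.15
tool_pos: [456.4, 363.6, 139.5]
tcp_rot: [0.517, 1.567, 0.518]
contact_force: [0.1, -0.1, -0.6]
grip_width: 92.1
time: 27.65
tool_pos: [456.5, 362.7, 141.4]
tcp_rot: [0.564, 1.568, 0.563]
contact_force: [0.6, 0.2, 0.1]
grip_width: 92.0
{'time': np.float64(27.65), 'tool_pos': array([456.456, 362.661, 141.408]), 'tcp_rot': array([0.564, 1.568, 0.563]), 'contact_force': array([0.584, 0.176, 0.096]), 'grip_width': np.float64(91.975)}
[302, 199, 37, 37, 1085] [453.9 362.5  66. ]
to go cm (tool axes) [ 9.46 -0.13 -0.02] axes x,y,z in world: [[0.002, 0.001, -1.0], [0.001, 1.0, 0.001], [1.0, -0.001, 0.002]]
```

```bash
python3 -m crank '[{"linear":[3,0,-0.1],"delta_rot":[0,0,0],"fingers":1},{"linear":[3,0,0],"delta_rot":[0,0,0],"fingers":1},{"linear":[2.4,0,0],"delta_rot":[0,0,0],"fingers":1},{"linear":[1,0,0],"delta_rot":[0,0,0],"fingers":1},{"linear":[0,0,0],"delta_rot":[0,0,0],"fingers":1}]'
python3 -m crank '[{"linear":[0,0,0],"delta_rot":[0,0,0],"fingers":0},{"linear":[0,0,0],"delta_rot":[0,0,0],"fingers":0},{"linear":[0,0,0],"delta_rot":[0,0,0],"fingers":0},{"linear":[0,0,0],"delta_rot":[0,0,0],"fingers":0},{"linear":[0,0,0],"delta_rot":[0,0,0],"fingers":0}]'
python3 -m crank '[{"linear":[0,0,0],"delta_rot":[0,0,0],"fingers":0},{"linear":[0,0,0],"delta_rot":[0,0,0],"fingers":0},{"linear":[0,0,0],"delta_rot":[0,0,0],"fingers":0},{"linear":[0,0,0],"delta_rot":[0,0,0],"fingers":0},{"linear":[-1,0,0],"delta_rot":[0,0,0],"fingers":0}]'
python3 -m crank '[{"linear":[-4,0,0],"delta_rot":[0,0,0],"fingers":0},{"linear":[-4,0,0],"delta_rot":[0,0,0],"fingers":0},{"linear":[-4,0,0],"delta_rot":[0,0,0],"fingers":0},{"linear":[0,-4,0.8],"delta_rot":[0,0,0],"fingers":0},{"linear":[0,-4,0.8],"delta_rot":[0,0,0],"fingers":0}]'
python3 -m crank '[{"linear":[0,-4,0.8],"delta_rot":[0,0,0],"fingers":0},{"linear":[0,-4,0.8],"delta_rot":[0,0,0],"fingers":0},{"linear":[0,-4,0.8],"delta_rot":[0,0,0],"fingers":0},{"linear":[0,-4,0.8],"delta_rot":[0,0,0],"fingers":0},{"linear":[0,-4,0.8],"delta_rot":[0,0,0],"fingers":0}]'
python3 -m crank '[{"linear":[0,-4,0.8],"delta_rot":[0,0,0],"fingers":0},{"linear":[0,-4,0.8],"delta_rot":[0,0,0],"fingers":0},{"linear":[0,-4,0.8],"delta_rot":[0,0,0],"fingers":0},{"linear":[0,-3.8,0.8],"delta_rot":[0,0,0],"fingers":0},{"linear":[0,0,0],"delta_rot":[0,0,0],"fingers":0}]'
python3 -m crank '[{"linear":[2,0,0],"delta_rot":[0,0,0],"fingers":0},{"linear":[0,0,0],"delta_rot":[0,0,0],"fingers":0},{"linear":[0,0,0],"delta_rot":[0,0,0],"fingers":0},{"linear":[0,0,0],"delta_rot":[0,0,0],"fingers":0},{"linear":[0,0,0],"delta_rot":[0,0,0],"fingers":0}]'
python3 - <<'E'
from h import *
snap('wrist','w7'); togo([544,-77,120])
E
```

```text
time: 28.2
tool_pos: [454.2, 362.2, 44.9]
tcp_rot: [-2.62, 1.569, -2.62]
contact_force: [-0.1, 0.4, 0.6]
grip_width: 92.0
time: 28.7
tool_pos: [454.8, 362.6, 46.2]
tcp_rot: [0.636, 1.57, 0.635]
contact_force: [-0.2, -0.6, 0.4]
grip_width: 56.2
time: 29.2
tool_pos: [453.8, 362.0, 54.8]
tcp_rot: [-2.599, 1.568, -2.599]
contact_force: [-0.3, 0.2, -0.8]
grip_width: 36.4
time: 29.7
tool_pos: [471.0, 282.5, 177.9]
tcp_rot: [0.37, 1.567, 0.372]
contact_force: [0.3, 0.7, -1.2]
grip_width: 36.5
time: 30.2
tool_pos: [510.6, 80.8, 176.4]
tcp_rot: [0.072, 1.57, 0.072]
contact_force: [0.7, 0.7, -0.2]
grip_width: 36.9
time: 30.7
tool_pos: [543.3, -80.0, 176.3]
tcp_rot: [-0.846, 1.568, -0.851]
contact_force: [-1.0, -0.4, -1.0]
grip_width: 36.9
time: 31.2
tool_pos: [542.9, -75.1, 156.6]
tcp_rot: [-0.208, 1.57, -0.208]
contact_force: [-0.3, 0.2, -0.8]
grip_width: 36.9
to go cm (tool axes) [ 3.65 -0.18  0.11] axes x,y,z in world: [[0.001, -0.0, -1.0], [-0.0, 1.0, -0.0], [1.0, 0.0, 0.001]]
```

View pics/w7.png

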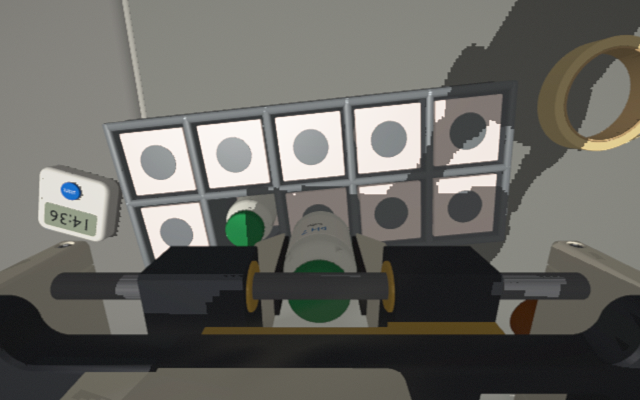

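The second vial hangs over the middle far well (disc at (320,212)); the first stays sunk at (245,228). Lowering and releasing.

```bash
python3 -m crank '[{"linear":[2,-0.15,0.1],"delta_rot":[0,0,0],"fingers":0},{"linear":[1,0,0],"delta_rot":[0,0,0],"fingers":0},{"linear":[0.4,0,0],"delta_rot":[0,0,0],"fingers":0},{"linear":[0.3,0,0],"delta_rot":[0,0,0],"fingers":0},{"linear":[0,0,0],"delta_rot":[0,0,0],"fingers":0}]'
python3 -m crank '[{"linear":[0,0,0],"delta_rot":[0,0,0],"fingers":0.6},{"linear":[0,0,0],"delta_rot":[0,0,0],"fingers":0.6},{"linear":[0,0,0],"delta_rot":[0,0,0],"fingers":0.6},{"linear":[0,0,0],"delta_rot":[0,0,0],"fingers":0.6},{"linear":[0,0,0],"delta_rot":[0,0,0],"fingers":0.6}]'
python3 -m crank '[{"linear":[-2,0,0],"delta_rot":[0,0,0],"fingers":0.6},{"linear":[-4,0,0],"delta_rot":[0,0,0],"fingers":0.6},{"linear":[-4,0,0],"delta_rot":[0,0,0],"fingers":0.3},{"linear":[0,-4,0],"delta_rot":[0,0,0],"fingers":0},{"linear":[0,-4,0],"delta_rot":[0,0,0],"fingers":0}]'
python3 -m crank '[{"linear":[0,-4,0],"delta_rot":[0,0,0],"fingers":0},{"linear":[0,-4,0],"delta_rot":[0,0,0],"fingers":0},{"linear":[0,-3,-0.2],"delta_rot":[0,0,0],"fingers":0},{"linear":[0,0,0],"delta_rot":[0,0,0],"fingers":0},{"linear":[0,0,0],"delta_rot":[0,0,0],"fingers":0}]'
python3 - <<'E'
from h import *
st(); cw=snap('wrist','w8'); ct=snap('top','t8'); cs=snap('scene','s8')
for n,k in(('w',cw),('s',cs),('t',ct)):
    hsv=cv2.cvtColor(k['image'],cv2.COLOR_BGR2HSV)
    for nm,p in(('v1',[549,-132,84]),('v2',[544,-77,84])):
        q=proj(k,p); m=cv2.inRange(hsv,(45,80,30),(80,255,255)); N,l,s,ce=cv2.connectedComponentsWithStats(m)
        print(n,nm,q.round(1),[ce[i].round(1).tolist() for i in range(1,N) if s[i,4]>8 and np.hypot(*(ce[i]-q))<50])
    m=cv2.inRange(hsv,(100,150,90),(125,255,255)); q=proj(k,[534.5,-313,20]); N,l,s,ce=cv2.connectedComponentsWithStats(m)
    print('btn',[(s[i,4],ray(k,*ce[i],20).round(1).tolist()) for i in range(1,N) if s[i,4]>4 and np.hypot(*(ce[i]-q))<60])
E
```

```text
time: 31.75
tool_pos: [543.6, -77.0, 118.7]
tcp_rot: [2.216, 1.571, 2.215]
contact_force: [-0.1, 0.1, -0.2]
grip_width: 36.5
time: 32.25
tool_pos: [543.6, -77.0, 118.9]
tcp_rot: [0.059, 1.57, 0.059]
contact_force: [-0.9, -0.2, 0.3]
grip_width: 55.1
time: 32.75
tool_pos: [544.2, -157.3, 220.7]
tcp_rot: [-0.384, 1.567, -0.381]
contact_force: [0.4, -0.2, -0.9]
grip_width: 35.8
time: 33.25
tool_pos: [541.1, -267.2, 218.3]
tcp_rot: [2.069, 1.57, 2.067]
contact_force: [0.5, -0.6, -0.6]
grip_width: 0.5
{'time': np.float64(33.25), 'tool_pos': array([ 541.136, -267.222,  218.336]), 'tcp_rot': array([2.069, 1.57 , 2.067]), 'contact_force': array([ 0.509, -0.633, -0.621]), 'grip_width': np.float64(0.527)}
w v1 [462.  206.8] [[458.1, 206.7]]
w v2 [520.7 201.7] [[516.2, 200.8]]
btn [(np.int32(126), [535.5, -313.7, 20.0])]
s v1 [353.2 174.5] [[353.0, 175.2], [348.0, 184.3]]
s v2 [348.1 183.6] [[353.0, 175.2], [348.0, 184.3]]
btn []
t v1 [353.9 208.9] [[338.1, 210.3], [354.2, 209.0]]
t v2 [337.9 209.9] [[338.1, 210.3], [354.2, 209.0]]
btn []
```

View pics/w8.png

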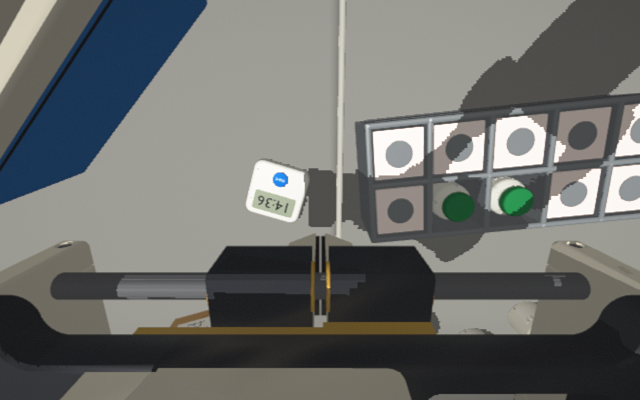

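Both caps match the sunk prediction in all three views, and the button is at (535.5,-313.7). I'll move over it and check tape, marker and any third vial in the meantime.

```bash
python3 -m crank '[{"linear":[2,-2.4,-0.3],"delta_rot":[0,0,0],"fingers":0},{"linear":[4,-2.25,-0.3],"delta_rot":[0,0,0],"fingers":0},{"linear":[4,0,0],"delta_rot":[0,0,0],"fingers":0},{"linear":[4,0,0],"delta_rot":[0,0,0],"fingers":0},{"linear":[0,0,0],"delta_rot":[0,0,0],"fingers":0}]'
python3 - <<'E'
from h import *
st(); cw=capture('wrist'); k=snap('top','t9'); hsv=cv2.cvtColor(k['image'],cv2.COLOR_BGR2HSV)
hw=cv2.cvtColor(cw['image'],cv2.COLOR_BGR2HSV); m=cv2.inRange(hw,(100,150,90),(125,255,255)); N,l,s,ce=cv2.connectedComponentsWithStats(m); q=proj(cw,[535,-313,20]); print('pred',q)
print('btn',[(s[i,4],ray(cw,*ce[i],20).round(1).tolist()) for i in range(1,N) if s[i,4]>20 and np.hypot(*(ce[i]-q))<120])
for nm,lo,hi,z in(('tape',(15,60,90),(28,255,255),22),('red',(0,150,60),(6,255,255),16),('green',(50,140,40),(80,255,255),66)):
    m=cv2.inRange(hsv,lo,hi); m[:,:172]=0;m[:,420:]=0;m[260:]=0; N,l,s,ce=cv2.connectedComponentsWithStats(m)
    for i in range(1,N):
        if s[i,4]>7: print(nm,s[i].tolist(),ray(k,*ce[i],z)[:2].round())
togo([535.5,-313.7,43])
cv2.imwrite('pics/t9c.png',cv2.resize(k['image'][140:260,150:350],None,fx=4,fy=4,interpolation=cv2.INTER_CUBIC))
E
```

```text
time: 33.9
tool_pos: [532.8, -310.3, 73.4]
tcp_rot: [2.468, 1.56, 2.469]
contact_force: [-0.7, 0.8, -0.0]
grip_width: 0.3
{'time': np.float64(33.9), 'tool_pos': array([ 532.832, -310.269,   73.413]), 'tcp_rot': array([2.468, 1.56 , 2.469]), 'contact_force': array([-0.666,  0.765, -0.011]), 'grip_width': np.float64(0.34)}
pred [315.88776728 235.58829134]
btn [(np.int32(179), [531.1, -314.2, 20.0])]
tape [305, 150, 14, 14, 152] [739.  19.]
tape [253, 223, 26, 26, 193] [451. 178.]
red [325, 138, 13, 13, 132] [786. -52.]
red [181, 204, 4, 10, 29] [538. 477.]
red [290, 224, 8, 13, 79] [471.  76.]
green [352, 208, 6, 5, 11] [ 544. -138.]
to go cm (tool axes) [ 3.64 -0.1  -0.05] axes x,y,z in world: [[-0.0, 0.0, -1.0], [-0.001, 1.0, 0.0], [1.0, 0.001, -0.0]]
```

View pics/t9c.png

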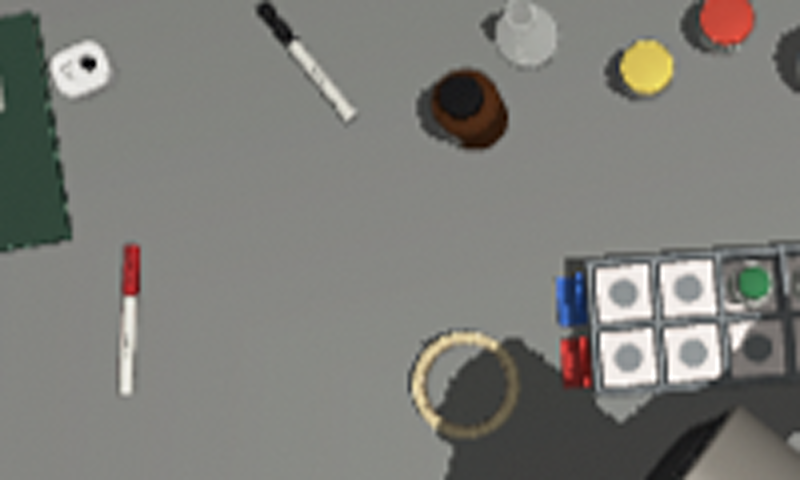

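Tape at (463,385) and marker at (128,320) lie flat on the worktop, the bottle is untouched, and no third vial shows. Pressing the button.

```bash
python3 -m crank '[{"linear":[1.5,-0.1,-0.1],"delta_rot":[0,0,0],"fingers":0},{"linear":[1,0,0],"delta_rot":[0,0,0],"fingers":0},{"linear":[0.6,0,0],"delta_rot":[0,0,0],"fingers":0},{"linear":[0.3,0,0],"delta_rot":[0,0,0],"fingers":0},{"linear":[0.1,0,0],"delta_rot":[0,0,0],"fingers":0}]'
python3 -m crank '[{"linear":[0.1,0,0],"delta_rot":[0,0,0],"fingers":0},{"linear":[0.1,0,0],"delta_rot":[0,0,0],"fingers":0},{"linear":[0,0,0],"delta_rot":[0,0,0],"fingers":0},{"linear":[0,0,0],"delta_rot":[0,0,0],"fingers":0},{"linear":[0,0,0],"delta_rot":[0,0,0],"fingers":0}]'
```

```text
time: 34.5
tool_pos: [534.8, -314.5, 44.2]
tcp_rot: [-0.348, 1.57, -0.348]
contact_force: [0.8, 0.5, 0.6]
grip_width: 0.3
time: 35.0
tool_pos: [534.8, -314.6, 43.3]
tcp_rot: [-0.45, 1.569, -0.45]
contact_force: [-1.6, 2.7, 8.7]
grip_width: 0.3
```

Bottomed at 18.3 mm with 8.7 N. Withdrawing and checking.

```bash
python3 -m crank '[{"linear":[-2,0,0],"delta_rot":[0,0,0],"fingers":0},{"linear":[-4,0,0],"delta_rot":[0,0,0],"fingers":0},{"linear":[-4,0,0],"delta_rot":[0,0,0],"fingers":0},{"linear":[-4,0,-3],"delta_rot":[0,0,0],"fingers":0},{"linear":[0,0,-3],"delta_rot":[0,0,0],"fingers":0}]'
python3 -m crank '[{"linear":[0,0,-2],"delta_rot":[0,0,0],"fingers":0},{"linear":[0,0,0],"delta_rot":[0,0,0],"fingers":0},{"linear":[0,0,0],"delta_rot":[0,0,0],"fingers":0},{"linear":[0,0,0],"delta_rot":[0,0,0],"fingers":0},{"linear":[0,0,0],"delta_rot":[0,0,0],"fingers":0}]'
python3 - <<'E'
from h import *
st(); k=snap('wrist','w10'); t=snap('top','t10'); s=capture('scene')
u,v=proj(k,[535,-313,18]).round().astype(int); v=min(max(v,60),340); u=min(max(u,80),560)
cv2.imwrite('pics/fin.png',np.vstack([cv2.resize(k['image'][v-60:v+60,u-80:u+80],(480,300)),cv2.resize(t['image'][140:250,170:430],(709,300))[:,:480]]))
for n,c in(('t',t),('s',s)):
    m=cv2.inRange(cv2.cvtColor(c['image'],cv2.COLOR_BGR2HSV),(45,80,30),(80,255,255)); N,l,st_,ce=cv2.connectedComponentsWithStats(m)
    for p in([549,-132,84],[544,-77,84]):
        q=proj(c,p); print(n,q.round(1),[ce[i].round(1).tolist() for i in range(1,N) if st_[i,4]>8 and np.hypot(*(ce[i]-q))<5])
E
```

```text
time: 35.5
tool_pos: [476.3, -316.3, 187.7]
tcp_rot: [-0.729, 1.559, -0.728]
contact_force: [-0.1, -0.4, -0.2]
grip_width: 0.5
time: 36.0
tool_pos: [455.2, -314.5, 181.4]
tcp_rot: [1.045, 1.571, 1.045]
contact_force: [-0.6, -0.4, 0.3]
grip_width: 0.5
{'time': np.float64(36.0), 'tool_pos': array([ 455.245, -314.478,  181.386]), 'tcp_rot': array([1.045, 1.571, 1.045]), 'contact_force': array([-0.598, -0.354,  0.269]), 'grip_width': np.float64(0.519)}
t [353.9 208.9] [[354.1, 209.0]]
t [337.9 209.9] [[338.0, 210.1]]
s [353.2 174.5] [[352.6, 174.9]]
s [348.1 183.6] [[347.6, 184.3]]
```

View pics/fin.png

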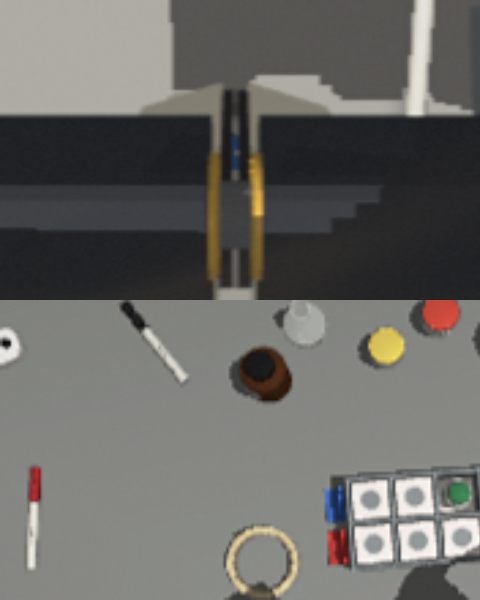

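The gripper hides the button in this view. The marker (33,515), the tape (262,563) and the sunk cap (458,492) are in place. The press itself bottomed at 1.7 mm with 8.7 N, well over the 1 N needed. Handing in.

```bash
python3 -c "from h import *; print(workorder.close_job())"
```

```text
the job is handed in; nothing more can be done
None
```

The job is handed in at about 36 s of robot time; it gave no verdict. I finished with every step done, but never saw the button down: the gripper hid it in the last wrist picture.

- **Clearing the box:** The marker lies flat near (500, 480). I put the tape flat near (450, 175), left of the box, not at the suggested (460, -310), because the gripper body would have hit the box rim there.
- **Feeling the wells (blue tag marks the far row):** The two wells nearest the tags stopped hard after 6 mm at 37 and 53 N, so they were full. The middle and fourth wells gave way past 6 mm with no force. I did not feel the fifth well.
- **Stowing:** Only two vials were present, and they went into the middle and fourth wells. In the last top and scene pictures both caps lie within 1 px of where a fully sunk vial's would be.
- **Timer:** I pressed the button last. The fingertips stopped at 18.3 mm with 8.7 N, which is 1.7 mm below its start height. I take it as fully pressed on that basis.
- **Last checks:** The tape, marker and amber bottle showed in place in the last top picture, the wrist force was about zero, and the arm was well above everything. I kept clear of the white tub but did not measure it again.

I viewed 14 pictures.

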